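# Lock a display-stand leg at its length mark and keep hold of it

### The job

Press the hinged steel hook down over the tube until it rests fully in its catch. Then, with the yellow cam lever still open, draw the striped display-stand leg out by its black finger tab until its black rubber end is level with the two red length posts, and while holding it there squeeze the yellow lever fully closed, flat against the leg. A spring pulls the leg back in, so finish still holding the leg at the mark with the lever closed, and leave the jars, cartons and other goods where they are.

Things in the scene. Friction and masses are not known exactly. Their poses are not given: they have to be found in the camera images.
- cradle: Fixed plywood board 180 x 540 x 15 mm on the table. Origin: centre of its underside; y runs along the leg, the way it is drawn out; x points to the yellow lever's side; z up. A tube 19 mm thick lies along y at x = 0, axis 60 mm above the underside. Grey hook block at y = -160 mm, x = -55 to 55 mm, prongs up to 93 mm. Leg rest at y = 55 mm, 14 mm wide, 49 mm high.
- hook (a joint): Angle of the steel hook, rad: 0 = closed, level across the tube, resting in its catch (a stop); grows as its free end swings up; starts 0.5 to 0.95. Stays where left (friction 0.12 N m: about 3 N down at 45 mm from the hinge). Bar 13 mm wide, 10 mm thick, 94 mm long from the hinge, a 22 mm black ball on its end (to 114 mm).
- hook_hinge (a point): The hook's hinge axis (along the cradle's y), on the cradle at x = -42, y = -160 mm, 78 mm above the board's underside; the closed hook runs from here towards the cradle's +x.
- hook_mid (a point): Point on the hook bar's upper face, 45 mm along from the hinge; a place to press with closed fingertips. When closed it lies 83 mm above the board's underside.
- leg: Sliding leg: blue and white striped square sleeve 20 x 20 mm, 150 mm long along its y, black collar at the inner end, rubber foot at the outer. Origin: on its axis at the inner end, 60 mm above the board's underside; axes as the cradle's. Slides only along y, up to 160 mm out; a 5 to 6 N spring pulls it back in, friction 0.8 N.
- leg_grip (a point): On the leg's axis height, 57 mm along y from the leg's origin, x = 4 mm: midway across leg plus closed lever (28 mm together). Straddle here from above, fingers closing along x, then squeeze. Open, the lever's outer face here lies up to 32 mm in +x of this point. Open fingers moved along +y from here push the tab and so draw the leg out.
- tab (a point): Centre of the inner face (facing -y) of the black finger tab on the leg's -x side: a plate 38 mm long in x (9 to 47 mm from the leg's axis), 7 mm thick in y, 26 mm high. It lies 13 mm along +y from leg_grip. Push here along +y to draw the leg out; the spring keeps it against the finger.
- leg_end (a point): Centre of the outer end face of the leg (rubber foot 26 x 26 mm).
- lever (a joint): Hinge angle of the yellow cam lever, rad: 0 = closed, flat along the leg (a stop); starts 0.24 to 0.32 (open, tip swung out to +x). Friction 0.15 N m, about 4 N at the grip point; stays where it is left. The blade is 7 mm thick, 22 mm high, centred on the leg's axis height, and reaches 80 mm outward along y from its hinge.
- lever_hinge (a point): The lever's vertical hinge pin, on the leg at x = 14.5 mm, y = 13 mm.
- mark_mid (a point): Length mark: midpoint between two upright red posts (10 x 6 mm, 62 mm tall, 70 mm between centres) fixed on the board either side of the leg's path, at the leg's axis height. Axes as the cradle's. The leg is at length when its end face has the same y as this point (the middle of the posts' thickness).
- spare_foot: Loose spare rubber foot, black, 26 mm across, 22 mm tall, on the board beside the hook; leave alone. Origin: centre of underside.
- pin_box: Loose small green box 36 x 50 x 22 mm on the board's +x edge; leave alone. Origin: centre of underside.
- jar_a: Amber jar with red cap, 72 mm across, 115 mm tall; leave alone. Origin: centre of underside.
- jar_b: Amber jar with white cap, 72 mm across, 115 mm tall; leave alone. Origin: centre of underside.
- can: Can with orange label, 74 mm across, 110 mm tall; leave alone. Origin: centre of underside.
- carton_a: White carton with red band, 70 x 110 x 45 mm; leave alone. Origin: centre of underside.
- carton_b: Yellow carton with blue band, 70 x 110 x 45 mm; leave alone. Origin: centre of underside.

How it is judged:
By the outcome, as a careful person would: the job done as asked, in the order asked, and still so for the second after the job is handed in, while the arm keeps its last pose, push and grip.
It also fails if it takes over 48 s, if anything falls off the work surface, if the arm or the gripper's body presses on something with over 40 N, if the wrist force passes 120 N, or if a joint passes its speed limit or range.

### The arm

A 7-joint arm with a two-finger parallel gripper is mounted at the origin on the work surface. World frame = base frame: x ahead of the robot, y to its left, z up, the work surface at z = 0. Lengths are in m, angles in rad, forces in N, time in s.
With the tool pointing down it reaches from about 0.4 to 0.875 m from the base axis. Payload 4.4 kg.
Tool frame: the origin (TCP) lies at the very end of the fingers, on their centre line; the grasp point (between the pads) lies 19 mm behind it; z points along the fingers, y is the direction in which the jaws open and shut (so a half turn about z gives the same grasp; the last joint's range is limited). The gripper opens to 85 mm and grips with 20 to 120 N. Pads are 22 mm wide; open, the fingers measure 114 mm over their backs; the gripper's body (76 mm by 85 mm) begins 54 mm behind the grasp point. The pads swing forward as they close: fully open they stand 13 mm farther back than shut.
Start: joints at [1.249, 0.628, 0.038, 1.517, -0.027, 0.996, -0.02], TCP at [0.164, -0.629, 0.231] pointing down, gripper open.
Joint ranges: [-3.06, 3.06], [-0.37, 2.12], [-1.25, 1.32], [0.18, 2.47], [-1.1, 4.24], [0.23, 1.98], [-2.94, 2.94]. Speed limits (rad/s): [2.57, 2.57, 3.14, 3.14, 3.14, 3.14, 3.14].

### API

Orientations are given as [roll, pitch, yaw] about the fixed x, y, z axes, in that order (R = Rz(yaw) Ry(pitch) Rx(roll)).
In Python, from workcell import manip gives the robot as it stands. Calls block until the motion is done:
- manip.goto(position, orientation): joint-space move of the TCP to a pose.
- manip.move_straight(position, frame=None, vel=0.15): straight line of the TCP; frame=None keeps the orientation; vel is the mean speed in m/s.
- manip.set_joints(angles): joint-space move.
- manip.grip(opening, grasp_force=None): finger opening in m; grasp_force is the grip in N (None keeps the last); returns when the fingers have stopped.
- manip.wait(seconds).
- manip.ik(position, orientation): joint angles nearest the present ones, or None.
- manip.camera(name): name is "side" or "top" or "wrist"; returns a dict with "img" (384x512x3 uint8, red, green, blue), "z_map" (384x512 float32, m along the optical axis (not along the pixel's ray), 0 where there is no reading), "vertical_fov" (degrees; the focal length in pixels is half the picture's height over the tangent of half this angle, whatever the lens; pixels are square), "cx", "cy" (the principal point, pixels), "rvec" (rotation vector, rad) and "tvec" (3), from world to camera coordinates, as OpenCV has them; the wrist camera has in their place "tool_from_camera" (4x4, takes a point from camera to tool coordinates, whose origin is the TCP and whose axes are the flange's). Camera axes: x right, y down, z forward; pixel columns grow to the right and rows downward; lengths in m; the calibration is good to about 2 mm. A picture is of the moment at which its call begins: read the wrist's pose just before it.
A pose or a line that the arm cannot do raises manip.MotionError and nothing moves.
- manip.job_done(): hands the job in, once; it reports no verdict.
Readings, each from a call of its own:
- manip.get_t(): time.
- manip.get_q(): joint angles.
- manip.get_qd(): joint speeds.
- manip.get_joint_efforts(): joint torques, N m.
- manip.get_ee_pos(): TCP position.
- manip.get_tcp_rot(): TCP orientation.
- manip.get_ft_force(): force on the tool from outside, world axes, zero at the start.
- manip.get_moment(): the same for the moment, N m.
- manip.get_width(): finger opening in m.
Only numpy, scipy, OpenCV 4.12 (cv2) and the standard library are available. Lean on these libraries where they do the work, as an engineer would, in place of code of your own. Each camera call takes 0.05 s, during which the arm holds its last target.

## Working session

There is one attempt and no reset: what is moved stays moved. The work goes in short steps, each a Python script; the robot and the scene stay as the last script left them, time stands still between calls to the robot, and variables do not carry over. Pictures are saved under pics/ and viewed, and the job is handed in when it is done.

```bash
ls; mkdir -p pics; cat > h.py <<'E'
import numpy as np, cv2
from workcell import manip
def cam(n,save=None):
    c=manip.camera(n)
    if save: cv2.imwrite('pics/'+save,c['img'][:,:,::-1])
    return c
def K(c):
    f=192/np.tan(np.radians(c['vertical_fov'])/2); return f
def world(c,u,v,z=None):
    f=K(c);R=cv2.Rodrigues(np.array(c['rvec'],float))[0];t=np.array(c['tvec'],float).ravel()
    u=np.asarray(u,float);v=np.asarray(v,float)
    d=np.stack([(u-c['cx'])/f,(v-c['cy'])/f,np.ones_like(u)],-1)@R
    o=-R.T@t
    if z is not None: s=(z-o[2])/d[...,2]
    else: s=c['z_map'][np.asarray(v,int),np.asarray(u,int)]
    return o+d*np.asarray(s)[...,None]
E
python3 - <<'E'
from h import *
import pickle
for n in ['side','top']:
    c=cam(n,n+'0.png'); pickle.dump(c,open(n+'0.pkl','wb'))
    R=cv2.Rodrigues(np.array(c['rvec'],float))[0]; print(n,c['vertical_fov'],c['cx'],c['cy'],-R.T@np.array(c['tvec']).ravel(),R[2], (c['z_map']>0).mean())
print(manip.get_t(),manip.get_ee_pos(),manip.get_tcp_rot(),manip.get_width())
E
```

```text
pics
side 53.16032379645606 255.27810133567743 190.5988379048177 [ 0.28805447 -0.8945543   0.75480616] [ 0.26041106  0.7658009  -0.5879924 ] 0.9957682291666666
top 46.11701757346738 250.4577233450381 191.099252205566 [ 0.31051432 -0.01376461  1.34245863] [ 0.21301262  0.00474441 -0.97703793] 0.9959462483723959
0.1 [ 0.16434462 -0.62830665  0.23049878] [-3.13990991e+00 -2.27238361e-05  2.55752092e-01] 0.08561404598960293
```

View pics/side0.png

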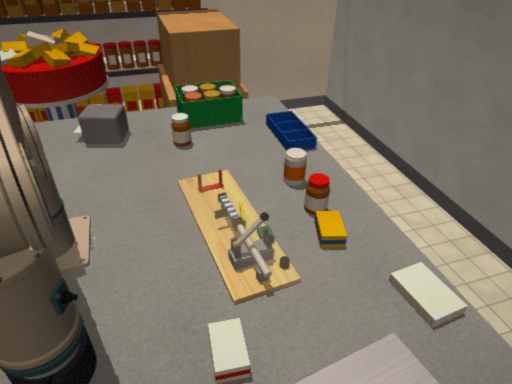

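View pics/top0.png

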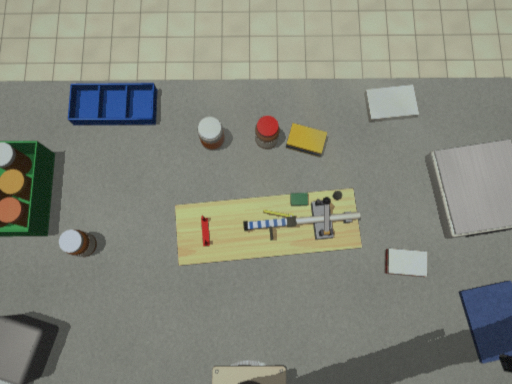

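```bash
python3 - <<'E'
from h import *
import pickle
t=pickle.load(open('top0.pkl','rb'));s=pickle.load(open('side0.pkl','rb'))
a=t['img'][180:275,165:375][:,:,::-1]
cv2.imwrite('pics/topz.png',cv2.resize(a,None,fx=3.8,fy=3.8,interpolation=cv2.INTER_CUBIC))
a=s['img'][160:300,170:310][:,:,::-1]
cv2.imwrite('pics/sidez.png',cv2.resize(a,None,fx=4.2,fy=4.2,interpolation=cv2.INTER_CUBIC))
hsv=cv2.cvtColor(t['img'],cv2.COLOR_RGB2HSV)
m=cv2.inRange(hsv,(15,60,90),(32,255,255)); m[:185]=0;m[270:]=0;m[:,:165]=0;m[:,375:]=0
m=cv2.morphologyEx(m,cv2.MORPH_OPEN,np.ones((3,3)))
pts=np.argwhere(m)[:,::-1].astype(np.float32)
W=world(t,pts[:,0],pts[:,1],0.015)[:,:2]
r=cv2.minAreaRect(W.astype(np.float32)*1000);print(r,cv2.boxPoints(r))
# red posts
red=cv2.inRange(hsv,(0,150,90),(8,255,255))|cv2.inRange(hsv,(172,150,90),(180,255,255));red[:185]=0;red[270:]=0;red[:,:165]=0
p=np.argwhere(red)[:,::-1];print(p.min(0),p.max(0))
d=world(t,p[:,0],p[:,1]);print(np.round(d[d[:,2]>.05],3)[::2])
E
```

```text
((494.443603515625, -55.5638427734375), (179.7593231201172, 538.367431640625), 5.194901466369629) [[ 380.56018  204.37613]
 [ 429.30612 -331.77994]
 [ 608.327   -315.5038 ]
 [ 559.58105  220.65225]]
[201 216] [209 245]
[[0.515 0.131 0.076]
 [0.512 0.128 0.076]
 [0.509 0.127 0.079]
 [0.508 0.13  0.051]
 [0.447 0.126 0.078]
 [0.444 0.127 0.074]
 [0.442 0.127 0.075]
 [0.438 0.126 0.077]
 [0.438 0.126 0.054]]
```

View pics/topz.png

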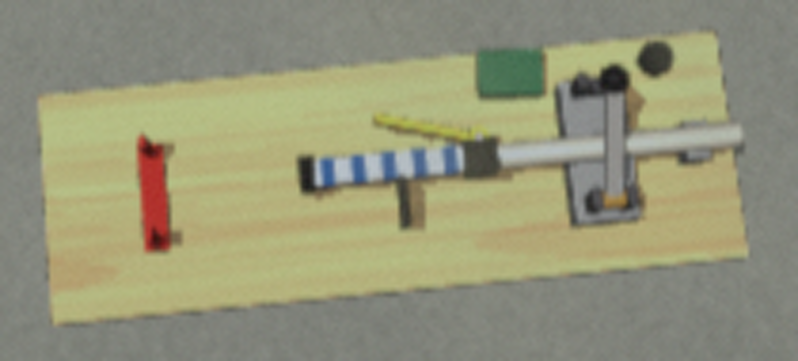

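View pics/sidez.png

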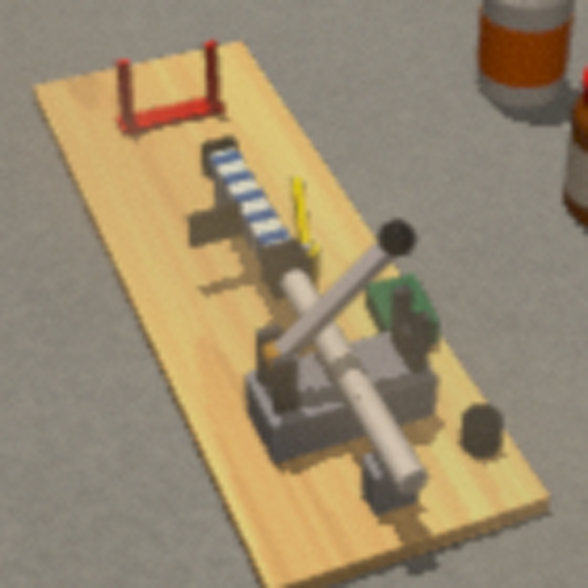

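```bash
cat >> h.py <<'E'
C=np.array([0.49444,-0.05556]);YAW=np.radians(5.195)
def cw(x,y,z): # cradle mm->world m
    c,s=np.cos(YAW),np.sin(YAW)
    return np.array([C[0]+(c*x-s*y)/1000,C[1]+(s*x+c*y)/1000,z/1000])
def wc(p):
    p=np.asarray(p);d=p[...,:2]-C;c,s=np.cos(YAW),np.sin(YAW)
    return np.stack([(c*d[...,0]+s*d[...,1]),(-s*d[...,0]+c*d[...,1]),p[...,2]],-1)*1000
def tool_R(): 
    r=np.array(manip.get_tcp_rot());return Rt(r)
def Rt(r):
    from scipy.spatial.transform import Rotation as Ro
    return Ro.from_euler('xyz',r).as_matrix()
def wcam(save=None):
    p=np.array(manip.get_ee_pos());r=np.array(manip.get_tcp_rot())
    c=cam('wrist',save);T=np.eye(4);T[:3,:3]=Rt(r);T[:3,3]=p
    M=np.linalg.inv(T@np.array(c['tool_from_camera']))
    c['rvec']=cv2.Rodrigues(M[:3,:3])[0].ravel();c['tvec']=M[:3,3];return c
E
python3 - <<'E'
from h import *
print('post/cradle',wc(np.array([[.5115,.129,.077],[.442,.1265,.077]])))
q0=manip.get_q();print(q0)
for y in (YAW+np.pi/2,YAW-np.pi/2):
    for p in [cw(4,-20,330),cw(3,-160,200),cw(3,-160,83),cw(8,0,41),cw(8,90,41)]:
        q=manip.ik(p,[np.pi,0,y]); print(round(y,2),None if q is None else np.round(q,2))
E
```

```text
post/cradle [[ 33.70103203 182.25717445  77.        ]
 [-35.73984728 186.06036794  77.        ]]
[ 1.24923147  0.62922902  0.03844004  1.51826213 -0.02704225  0.99630129
 -0.01999371]
1.66 [ 0.45  0.34 -0.48  1.76  0.18  1.08 -0.01]
1.66 [ 0.59  0.55 -0.36  1.81  0.25  0.82  0.19]
1.66 [ 0.52  0.72 -0.27  1.9   0.33  0.57  0.12]
1.66 [ 0.18  0.74 -0.2   2.06  0.37  0.38 -0.21]
1.66 [-0.03  0.73 -0.14  2.08  0.28  0.34 -0.31]
-1.48 [-0.12  0.32  0.29  1.78 -0.1   1.06 -2.85]
-1.48 [ 0.03  0.58  0.49  1.83 -0.36  0.82 -2.35]
-1.48 [ 0.06  0.75  0.45  1.92 -0.56  0.6  -2.17]
-1.48 [-0.21  0.78  0.4   2.07 -0.72  0.43 -2.3 ]
-1.48 [-0.44  0.79  0.49  2.1  -0.86  0.46 -2.34]
```

```bash
python3 - <<'E'
from h import *
import pickle
t0=manip.get_t()
manip.goto(cw(4,-20,330),[np.pi,0,YAW+np.pi/2]); print(manip.get_t()-t0)
c=wcam('w1.png');pickle.dump(c,open('w1.pkl','wb'))
print(c['tool_from_camera'],c['vertical_fov'],manip.get_t(),manip.get_ft_force())
E
```

```text
2.3333
[[ 6.86848125e-04 -9.65464570e-01 -2.60533475e-01  6.55574448e-02]
 [ 9.99999751e-01  6.21152801e-04  3.34494181e-04 -4.17843297e-04]
 [-1.61111183e-04 -2.60533640e-01  9.65464757e-01 -1.42760260e-01]
 [ 0.00000000e+00  0.00000000e+00  0.00000000e+00  1.00000000e+00]] 63.69748330622358 2.4833 [ 0.20189282 -0.01259764  0.64922649]
```

View pics/w1.png

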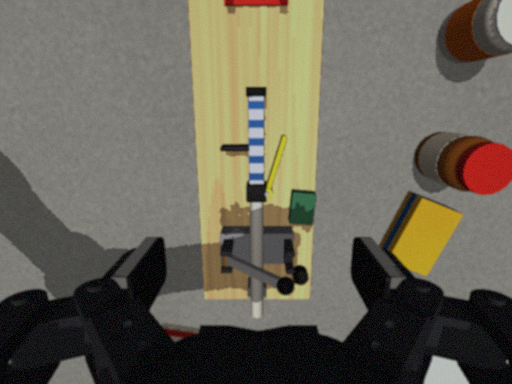

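```bash
python3 - <<'E'
from h import *
import pickle
c=pickle.load(open('w1.pkl','rb'))
img=c['img']
a=img[60:310,180:340][:,:,::-1]
cv2.imwrite('pics/w1z.png',cv2.resize(a,None,fx=2.4*1,fy=2.4,interpolation=cv2.INTER_CUBIC))
z=c['z_map']; v,u=np.mgrid[0:384,0:512]; W=wc(world(c,u.ravel(),v.ravel())).reshape(384,512,3)
print('tube/leg heights along col 257'); 
for r in range(80,240,6): print(r,np.round(W[r,257],1),img[r,257])
print('tab row148'); 
for cc in range(216,252,3): print(cc,np.round(W[148,cc],1))
print('tab col 235')
for r in range(140,158,2): print(r,np.round(W[r,235],1),img[r,235])
print('ball',np.round(W[286,287],1),np.round(W[268,256],1))
hsv=cv2.cvtColor(img,cv2.COLOR_RGB2HSV)
m=cv2.inRange(hsv,(22,150,90),(35,255,255));m[:125]=0;m[200:]=0
p=np.argwhere(m);w=W[p[:,0],p[:,1]];k=(w[:,2]>60)&(w[:,2]<80);w=w[k];print(w.min(0),w.max(0),len(w))
L=cv2.fitLine(w[:,:2].astype(np.float32),cv2.DIST_L2,0,.01,.01).ravel();print(L,np.arctan2(L[0],L[1]))
k=W[...,2]>72
foot=(W[...,2]>68)&(W[...,2]<80)&(abs(W[...,0])<14)&(W[...,1]>60)
p=W[foot];print('foot',p.min(0),p.max(0))
E
```

```text
tube/leg heights along col 257
80 [ 1.8 80.1 16.7] [185 168 114]
86 [ 1.8 72.2 15.2] [149 136  92]
92 [ 2.  61.6 74.8] [30 29 31]
98 [ 2.  54.6 70.7] [189 192 206]
104 [ 2.  47.4 70.4] [ 43  88 152]
110 [ 1.9 40.2 70.3] [182 186 204]
116 [ 1.9 32.8 71. ] [186 192 207]
122 [ 1.9 25.3 68.9] [ 38  87 147]
128 [ 1.9 17.9 71.2] [157 166 186]
134 [ 1.8 10.3 70.1] [190 196 207]
140 [ 1.8  2.7 70.8] [ 45  89 148]
146 [ 1.8 -5.1 70.3] [164 172 192]
152 [  1.8 -12.7  71.6] [185 190 201]
158 [  1.8 -20.9  69.5] [ 37  83 141]
164 [  1.7 -28.8  70. ] [176 183 200]
170 [  1.7 -36.9  69.8] [190 194 206]
176 [  1.7 -44.9  70.3] [ 44  84 142]
182 [  1.7 -53.   70.6] [183 188 199]
188 [  1.7 -60.6  73.3] [34 34 32]
194 [  1.7 -68.7  74.1] [34 33 31]
200 [  1.6 -76.8  75. ] [26 27 29]
206 [  1.6 -87.2  69.3] [186 190 192]
212 [  1.6 -96.   69. ] [130 126 116]
218 [   1.5 -104.3   70.2] [124 118 113]
224 [   1.5 -113.1   70.3] [122 118 111]
230 [   1.5 -122.4   69.4] [118 113 109]
236 [   1.5 -131.4   69.6] [123 119 111]
tab row148
216 [-59.1 -14.7  15.1]
219 [-54.5 -14.6  15.9]
222 [-43.4  -7.2  72.9]
225 [-39.4  -7.2  73.7]
228 [-35.7  -7.3  72.2]
231 [-31.8  -7.3  73. ]
234 [-27.8  -7.1  73.9]
237 [-23.9  -7.1  74.2]
240 [-20.1  -7.2  73.8]
243 [-16.3  -7.5  71.3]
246 [-12.4  -7.5  71.6]
249 [-8.5 -7.4 72.1]
tab col 235
140 [-30.8  -3.1  14. ] [185 161 108]
142 [-30.6  -5.7  16.9] [181 159 108]
144 [-28.2  -4.8  50.2] [105  94  62]
146 [-26.7  -4.9  70.9] [23 20 25]
148 [-26.6  -7.2  73.5] [42 36 38]
150 [-26.7  -9.9  72.5] [49 42 33]
152 [-31.2 -20.8  14.3] [111  91  59]
154 [-31.  -23.4  16.7] [119 103  67]
156 [-31.3 -26.9  13.6] [162 143  98]
ball [  36.4 -155.7  156.8] [   0.3 -155.   116.9]
[ 13.64911163 -74.75211672  60.02190017] [39.36815909  8.216345   75.02600569] 320
[  0.2609384    0.96535546  25.844496   -31.06697   ] 0.26399416
foot [-11.59719335  60.4241685   71.00697323] [13.14232019 67.65952904 74.98450477]
```

View pics/w1z.png

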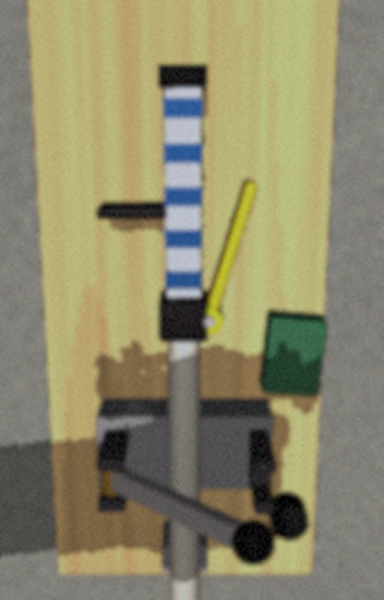

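```bash
python3 - <<'E'
from h import *
import pickle
c=pickle.load(open('w1.pkl','rb'));t=pickle.load(open('top0.pkl','rb'));s=pickle.load(open('side0.pkl','rb'))
def edge_pts(c,z,rows,cols):pass
img=c['img'];hsv=cv2.cvtColor(img,cv2.COLOR_RGB2HSV)
m=cv2.inRange(hsv,(10,60,80),(32,255,255));
for r in range(20,290,30):
    x=np.where(m[r,185:335])[0]+185
    print(r,wc(world(c,np.array([x.min()-.5,x.max()+.5]),np.array([r,r]),.015))[:,:2].round(1).tolist())
for col in (210,225,240,300): 
    y=np.where(m[200:330,col])[0]+200; print(col,y.max(),wc(world(c,np.array(col),np.array(y.max()+.5),.015)).round(1))
def allW(c):
    v,u=np.mgrid[0:384,0:512];return wc(world(c,u.ravel(),v.ravel())).reshape(384,512,3)
for n,cc in (('w',c),('top',t),('side',s)):
    W=allW(cc);h=cv2.cvtColor(cc['img'],cv2.COLOR_RGB2HSV)
    def rep(nm,k): 
        p=W[k]; 
        if len(p): print(n,nm,len(p),p.min(0).round(1),p.max(0).round(1),np.median(p,0).round(1))
    dark=h[...,2]<70
    rep('foot',(W[...,2]>66)&(W[...,2]<80)&(abs(W[...,0])<16)&(W[...,1]>58)&(W[...,1]<80)&dark)
    rep('tab',(W[...,2]>66)&(W[...,2]<80)&(W[...,0]<-17)&(W[...,0]>-60)&(abs(W[...,1])<30))
    red=((h[...,0]<8)|(h[...,0]>172))&(h[...,1]>140)
    for sg in (-1,1): rep('post%d'%sg,red&(W[...,2]>40)&(W[...,2]<90)&(abs(W[...,0]-35*sg)<15)&(abs(W[...,1]-184)<20))
    rep('redbase',red&(W[...,2]<40)&(abs(W[...,0])<60)&(abs(W[...,1]-184)<20))
    rep('hookbar',(W[...,2]>98)&(W[...,2]<135)&(abs(W[...,0])<30)&(abs(W[...,1]+160)<25))
    rep('ball',(W[...,2]>130)&(W[...,2]<175)&(abs(W[...,0]-30)<35)&(abs(W[...,1]+160)<25)&dark)
E
```

```text
20 [[-89.4, 156.0], [90.8, 155.7]]
50 [[-90.3, 119.1], [90.0, 118.8]]
80 [[-89.8, 80.4], [90.6, 80.0]]
110 [[-89.3, 39.8], [89.8, 39.4]]
140 [[-90.2, -2.9], [90.4, -3.2]]
170 [[-89.7, -47.8], [89.6, -48.1]]
200 [[-89.1, -95.0], [51.6, -95.2]]
230 [[-88.6, -144.8], [90.9, -145.1]]
260 [[-89.6, -197.4], [90.0, -197.6]]
210 299 [ -78.8 -271.3   15. ]
225 299 [ -53.4 -271.3   15. ]
240 299 [ -28.  -271.3   15. ]
300 299 [  73.7 -271.5   15. ]
w foot 139 [-10.4  58.1  71.2] [11.9 66.4 75. ] [ 0.8 62.8 73.4]
w tab 134 [-46.2 -11.6  69.7] [-17.5  -4.7  75.8] [-31.7  -7.9  72.9]
w redbase 314 [-40.7 172.1  18.6] [ 39.8 178.3  24.8] [ -0.5 175.3  21.3]
w hookbar 398 [ -26.8 -167.9   98.2] [  25.  -154.4  135. ] [  -2.2 -157.7  117.5]
w ball 272 [  11.6 -167.9  130.4] [  44.5 -150.3  158.4] [  33.  -155.6  153.1]
top foot 23 [-12.   59.7  68.2] [ 9.4 67.9 77.4] [-1.7 64.  72.8]
top tab 28 [-46.3  -9.9  67.6] [-17.5  -3.2  77.4] [-31.9  -6.5  73.1]
top post-1 15 [-40.  180.5  46.5] [-31.  186.2  79.2] [-36.7 183.2  74.7]
top post1 11 [ 29.9 180.6  48.1] [ 37.6 184.9  80.7] [ 31.1 182.   68.5]
top redbase 154 [-40.5 174.1  14.1] [ 41.4 193.1  38.9] [  1.2 182.2  20.8]
top hookbar 82 [ -28.6 -165.2   98.1] [  16.2 -153.2  134.8] [  -5.1 -159.2  115.8]
top ball 41 [  25.9 -167.2  145. ] [  41.8 -150.6  162.2] [  32.8 -157.8  153.8]
side tab 35 [-45.8 -13.2  66.3] [-18.4  -6.1  75.6] [-32.1  -9.7  71.6]
side post-1 9 [-38.2 177.5  55.5] [-33.4 183.   78.4] [-35.3 178.8  74. ]
side post1 12 [ 32.7 178.8  44.5] [ 36.7 183.3  77. ] [ 35.2 181.   64.5]
side redbase 88 [-39.5 168.   19. ] [ 39.  191.7  37.4] [  2.8 179.9  22. ]
side hookbar 121 [ -29.  -169.7   98.1] [  24.4 -154.2  134.7] [  -3.2 -165.2  116.2]
side ball 43 [  25.2 -172.6  144.2] [  40.4 -156.9  160.2] [  31.9 -167.   154.1]
```

```bash
python3 - <<'E'
from h import *
O=[np.pi,0,YAW+np.pi/2]
manip.grip(0.0,30)
manip.goto(cw(3,-159.5,165),O)
f0=np.array(manip.get_ft_force());print(f0,manip.get_width(),manip.get_ee_pos(),wc(manip.get_ee_pos()),manip.get_t())
z=165
for z in (130,110,95,88,85,83.5,82.5,81.5,80.5,79.5,78.5,77.5,76.5,75.5):
    manip.move_straight(cw(3,-159.5,z),vel=0.08 if z>88 else 0.03)
    f=np.array(manip.get_ft_force())-f0;print(z,wc(manip.get_ee_pos()).round(1),f.round(1),round(manip.get_t(),2))
    if f[2]>20 and z<84: break
    if np.linalg.norm(f)>50: break
c=wcam('w2.png')
E
```

```text
[-1.0100801  -0.08137568  0.52934761] -0.00010675102128274277 [ 0.51308663 -0.21292072  0.16598301] [   4.32170376 -158.40269928  165.98301204] 4.1167
130 [   3.3 -159.2  130.2] [ 0.7  0.3 -0.7] 4.71
110 [   2.7 -159.3  109.7] [ 1.  -0.8 -0.9] 5.11
95 [   2.4 -159.3   94.5] [ 1.6 -0.1 -0.8] 5.44
88 [   2.6 -159.5   87.8] [ 1.3  0.3 -0.5] 5.83
85 [   2.7 -159.5   84.8] [ 0.8  0.5 -1. ] 6.08
83.5 [   2.8 -159.5   83.4] [ 0.6  0.4 -0.6] 6.33
82.5 [   2.9 -159.5   83. ] [-0.2 -0.   5.4] 6.58
81.5 [   2.9 -159.6   82.9] [-2.3  1.  12.8] 6.83
80.5 [   3.  -159.5   82.8] [-3.7  2.9 20.7] 7.08
```

View pics/w2.png

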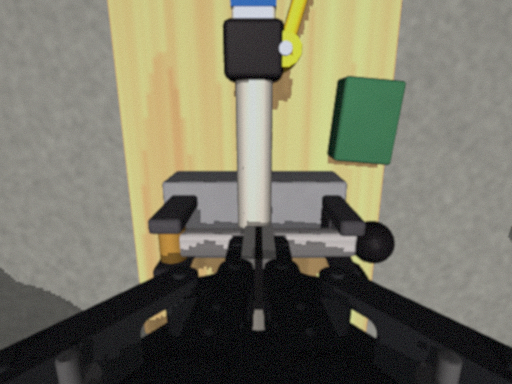

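```bash
python3 - <<'E'
from h import *
O=[np.pi,0,YAW+np.pi/2]
manip.move_straight(cw(3,-159.5,140),vel=0.12)
manip.grip(0.085,40)
manip.goto(cw(6,-27,130),O)
manip.wait(.2)
c=wcam('w3.png');cam('top','t3.png')
manip.move_straight(cw(6,-27,80),vel=0.1)
manip.move_straight(cw(6,-27,41),vel=0.06)
print(wc(manip.get_ee_pos()).round(1),manip.get_width(),np.round(manip.get_ft_force(),1),manip.get_t())
c=wcam('w4.png')
E
python3 -c "
import cv2,numpy as np
a=cv2.imread('pics/w3.png');b=cv2.imread('pics/w4.png');cv2.imwrite('pics/w34.png',cv2.resize(np.hstack([a,b]),(800,300)))
t=cv2.imread('pics/t3.png')[180:275,165:375];cv2.imwrite('pics/t3z.png',cv2.resize(t,None,fx=3.8,fy=3.8))"
```

```text
[  6.1 -26.9  41. ] 0.08515492426515657 [1.1 0.3 0.5] 10.8917
```

View pics/w34.png

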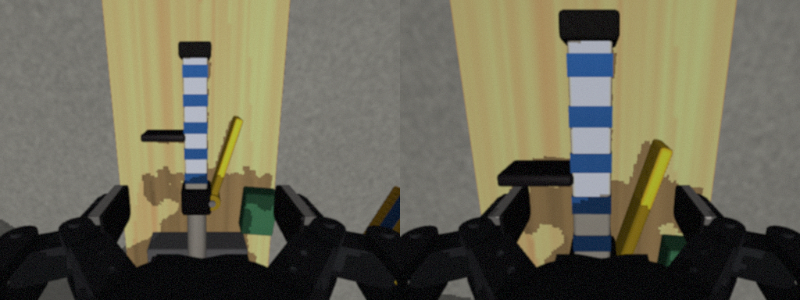

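View pics/t3z.png

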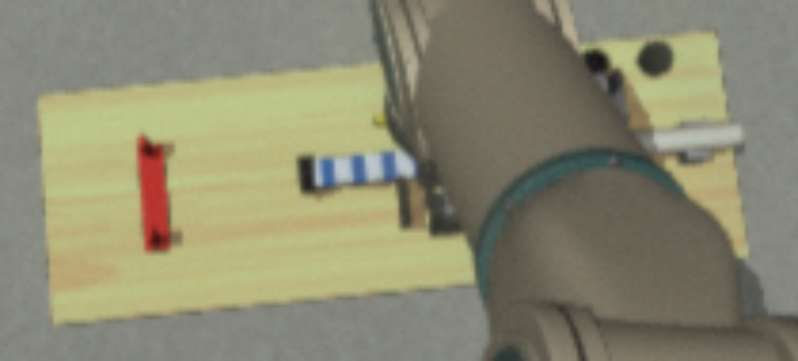

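```bash
python3 - <<'E'
from h import *
import pickle
f0=np.array(manip.get_ft_force())
for y,v in ((-18,.04),(40,.06),(84,.06)):
    manip.move_straight(cw(6,y,41),vel=v)
    print(wc(manip.get_ee_pos()).round(1),np.round(np.array(manip.get_ft_force())-f0,1),round(manip.get_t(),2))
manip.wait(.2)
print(wc(manip.get_ee_pos()).round(1))
c=wcam('w5.png');pickle.dump(c,open('w5.pkl','wb'))
t=cam('top');pickle.dump(t,open('t5.pkl','wb'))
a=t['img'][195:260,175:300][:,:,::-1];cv2.imwrite('pics/t5z.png',cv2.resize(a,None,fx=6,fy=6,interpolation=cv2.INTER_CUBIC))
s=cam('side');pickle.dump(s,open('s5.pkl','wb'))
a=s['img'][160:260,170:280][:,:,::-1];cv2.imwrite('pics/s5z.png',cv2.resize(a,None,fx=5,fy=5,interpolation=cv2.INTER_CUBIC))
E
```

```text
[  6.2 -18.6  41.3] [ 0.9 -3.9  0.7] 11.32
[ 6.2 39.5 41.2] [ 0.6 -4.8  3.1] 12.43
[ 6.2 83.7 41.2] [ 2.2 -4.9  1.9] 13.32
[ 6.1 83.7 41.1]
```

View pics/w5.png

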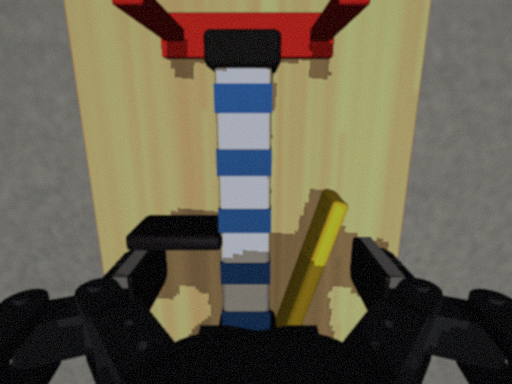

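View pics/t5z.png

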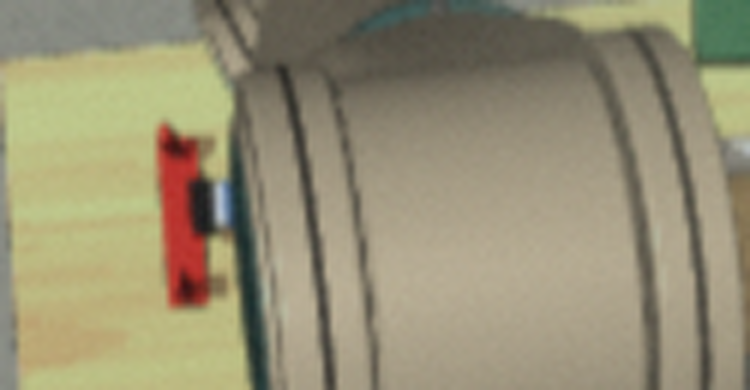

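View pics/s5z.png

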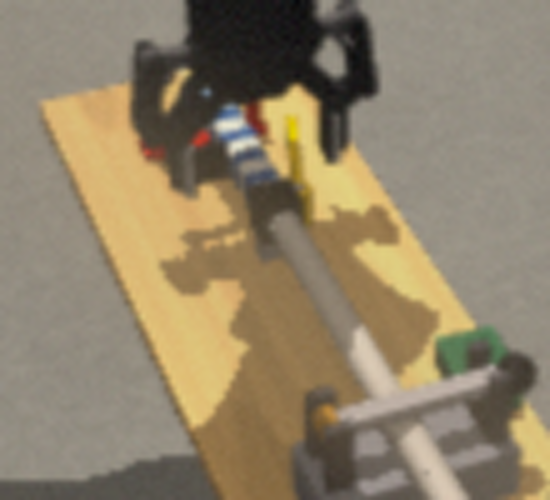

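```bash
python3 - <<'E'
from h import *
import pickle
c=pickle.load(open('w5.pkl','rb'))
a=c['img'][0:80,100:380][:,:,::-1];cv2.imwrite('pics/w5z.png',cv2.resize(a,None,fx=2.8,fy=2.8,interpolation=cv2.INTER_CUBIC))
v,u=np.mgrid[0:384,0:512];W=wc(world(c,u.ravel(),v.ravel())).reshape(384,512,3)
for col in (235,250,190,310,175,322,150,340): 
    print(col)
    for r in list(range(0,76,4)): print('  ',r,W[r,col].round(1),c['img'][r,col])
E
```

```text
235
   0 [ -5.6 199.4  14.4] [161 154 100]
   4 [ -5.5 196.9  17. ] [164 154 101]
   8 [ -5.6 195.6  15.6] [164 157 103]
   12 [ -5.7 194.   15.1] [142 103  65]
   16 [ -5.3 190.8  20.5] [163  30  23]
   20 [ -5.3 189.1  20.8] [163  26  19]
   24 [ -5.4 187.3  21. ] [163  31  30]
   28 [ -5.4 185.7  20.4] [140  37  32]
   32 [ -1.9 172.9  72.5] [21 25 28]
   36 [ -1.8 171.4  74. ] [24 21 18]
   40 [ -1.9 170.4  73.2] [26 24 25]
   44 [ -1.9 169.1  73.5] [16 19  0]
   48 [ -2.  167.9  73.4] [24 23 24]
   52 [ -2.  166.6  73.8] [28 26 29]
   56 [ -2.1 165.6  72.6] [30 24 22]
   60 [ -2.1 164.3  72.9] [22 21 22]
   64 [ -2.1 163.1  72.6] [17 18 11]
   68 [ -2.3 162.1  70.4] [131 134 144]
   72 [ -2.3 160.8  70.5] [169 175 185]
250
   0 [  1.7 198.8  16.5] [164 150  99]
   4 [  1.7 197.5  15.1] [164 149 101]
   8 [  1.7 195.9  14.4] [168 152 102]
   12 [  1.7 193.7  16.2] [144  99  64]
   16 [  1.8 190.7  21. ] [163  34  25]
   20 [  1.8 189.1  20.8] [166  32  29]
   24 [  1.8 187.1  21.9] [165  35  27]
   28 [  1.8 185.3  22.1] [133  14  17]
   32 [  3.  173.   72.1] [25 26 20]
   36 [ 
[... 4125 characters left out ...]
27]
   4 [ 30.9 179.9  76.7] [90 23 15]
   8 [ 31.6 179.5  74. ] [36  0  0]
   12 [ 32.7 179.5  69.9] [38 10  0]
   16 [ 33.8 179.4  65.5] [45 12 16]
   20 [ 35.3 179.6  59.8] [41  0  0]
   24 [ 36.4 179.3  55.5] [37  2 10]
   28 [ 38.2 179.5  48.4] [42 21 13]
   32 [ 46.2 185.   15.6] [160 156 104]
   36 [ 46.4 183.2  15.4] [167 162 107]
   40 [ 46.2 181.2  16.6] [168 160 109]
   44 [ 46.7 179.6  15.2] [165 163 108]
   48 [ 46.7 177.7  15.6] [164 161 104]
   52 [ 46.9 175.9  15.4] [165 161 109]
   56 [ 47.1 174.   15.1] [168 165 113]
   60 [ 46.9 172.   16.4] [168 164 110]
   64 [ 47.4 170.3  15.1] [170 164 113]
   68 [ 47.3 168.2  16. ] [166 165 109]
   72 [ 47.5 166.4  15.6] [165 162 107]
```

View pics/w5z.png

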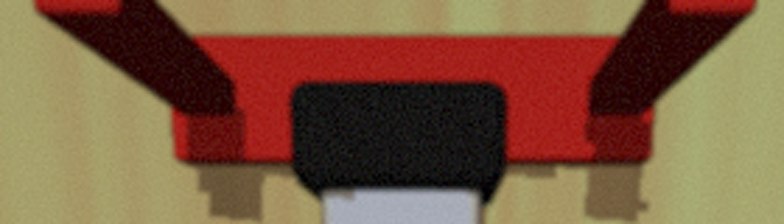

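```bash
cat >> h.py <<'E'
def meas(c):
    v,u=np.mgrid[0:384,0:512];W=wc(world(c,u.ravel(),v.ravel())).reshape(384,512,3)
    h=cv2.cvtColor(c['img'],cv2.COLOR_RGB2HSV);red=((h[...,0]<10)|(h[...,0]>170))&(h[...,1]>150)
    g=c['img'].max(-1).astype(float)
    # foot far edge: red channel step black->red, subpixel, plane z=73
    ys=[]
    r=c['img'][...,0].astype(float)
    foot=(g<60)&~red&(W[...,2]>67)&(W[...,2]<78)&(abs(W[...,0])<9)
    for col in np.where(foot.sum(0)>10)[0]:
        top=np.where(foot[:,col])[0].min()
        seg=r[max(top-6,0):top+4,col]; 
        if len(seg)<10: continue
        hi,lo=seg[:3].mean(),25.;th=(hi+lo)/2
        i=np.where(seg<th)[0]
        if len(i)==0 or i[0]==0: continue
        i=i[0];e=top-6+i-1+(seg[i-1]-th)/(seg[i-1]-seg[i])
        ys.append(wc(world(c,np.array(float(col)),np.array(e),.073))[1])
    print('foot end y',len(ys),np.median(ys).round(2),np.std(ys).round(2))
    pr=[]
    for sg in (-1,1):
        k=red|(g<60)
        top=W[(W[...,2]>74.5)&(W[...,2]<80)&(abs(W[...,0]-35*sg)<9)&(abs(W[...,1]-182)<8)]
        near=W[(W[...,2]>30)&(W[...,2]<70)&(abs(W[...,0]-35*sg)<3.5)&(abs(W[...,1]-182)<8)]
        print('post',sg,'top',len(top),(top[:,1].min().round(1),top[:,1].max().round(1)) if len(top) else None,'near face',np.median(near[:,1]).round(2) if len(near) else None)
    b=W[red&(W[...,2]>19)&(W[...,2]<24)&(abs(W[...,0])<30)&(abs(W[...,1]-182)<15)]
    print('base',b[:,1].min().round(1),b[:,1].max().round(1))
E
python3 - <<'E'
from h import *
import pickle
meas(pickle.load(open('w5.pkl','rb')))
manip.move_straight(cw(6,91.8,41),vel=.04);manip.wait(.2)
print(wc(manip.get_ee_pos()).round(2))
c=wcam('w6.png');pickle.dump(c,open('w6.pkl','wb'));meas(c)
t=cam('top');pickle.dump(t,open('t6.pkl','wb'))
a=t['img'][205:250,190:235][:,:,::-1];cv2.imwrite('pics/t6z.png',cv2.resize(a,None,fx=12,fy=12,interpolation=cv2.INTER_CUBIC))
print(manip.get_t())
E
```

```text
foot end y 55 173.75 0.02
post -1 top 262 (np.float64(179.0), np.float64(181.5)) near face 179.47
post 1 top 254 (np.float64(179.0), np.float64(181.4)) near face 179.5
base 172.3 192.5
[ 6.09 91.5  41.07]
foot end y 55 181.57 0.01
post -1 top 725 (np.float64(179.2), np.float64(185.4)) near face 179.46
post 1 top 711 (np.float64(179.1), np.float64(185.5)) near face 179.48
base 172.6 192.4
14.3083
```

View pics/w6.png

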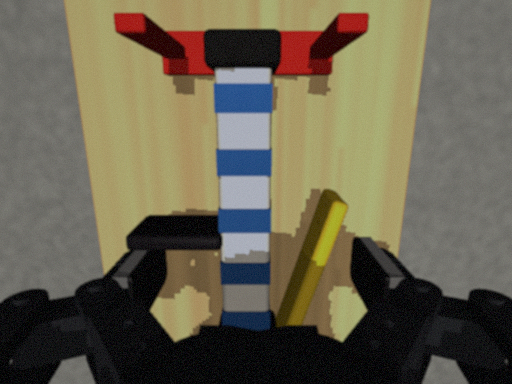

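View pics/t6z.png

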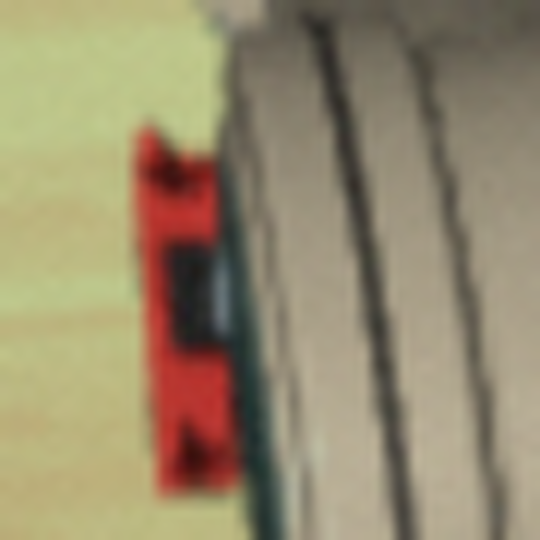

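```bash
python3 - <<'E'
from h import *
import pickle
c=pickle.load(open('w6.pkl','rb'))
v,u=np.mgrid[0:384,0:512];W=wc(world(c,u.ravel(),v.ravel())).reshape(384,512,3)
for r in range(26,72,2): print(r,W[r,225:262].mean(0).round(2),c['img'][r,225:262].mean(0).round(0))
E
```

```text
26 [ -1.78 195.56  15.25] [169. 158. 105.]
28 [ -1.8  194.68  15.19] [137. 127.  85.]
30 [  0.74 181.28  72.61] [33. 31. 23.]
32 [  0.76 180.58  73.1 ] [20. 19. 20.]
34 [  0.75 179.98  73.15] [23. 21. 20.]
36 [  0.73 179.39  73.11] [24. 22. 21.]
38 [  0.92 178.2   76.13] [21. 20. 19.]
40 [  0.72 178.21  73.02] [23. 22. 21.]
42 [  0.71 177.59  73.1 ] [21. 20. 19.]
44 [  0.72 176.94  73.35] [23. 21. 22.]
46 [  0.7  176.37  73.17] [22. 20. 19.]
48 [  0.69 175.78  73.1 ] [21. 20. 20.]
50 [  0.7  175.11  73.46] [23. 22. 21.]
52 [  0.68 174.53  73.24] [23. 22. 21.]
54 [  0.67 173.94  73.14] [22. 21. 21.]
56 [  0.67 173.33  73.12] [22. 22. 20.]
58 [  0.66 172.69  73.27] [21. 21. 20.]
60 [  0.66 172.04  73.46] [22. 21. 20.]
62 [  0.64 171.48  73.02] [18. 16. 15.]
64 [  0.6  170.92  72.51] [12. 12. 12.]
66 [  0.58 170.33  72.18] [29. 29. 31.]
68 [  0.48 169.92  70.26] [122. 123. 128.]
70 [  0.47 169.28  70.24] [163. 167. 175.]
```

```bash
python3 - <<'E'
from h import *
import pickle
f0=np.array(manip.get_ft_force())
manip.move_straight(cw(4.5,92.2,41),vel=.03);manip.wait(.2)
print(wc(manip.get_ee_pos()).round(2))
c=wcam('w7.png');meas(c)
for w in (.07,.055,.04): 
    print(w,manip.grip(w,40),manip.get_width(),wc(manip.get_ee_pos()).round(2),np.round(np.array(manip.get_ft_force())-f0,1))
c=wcam('w7b.png');meas(c)
print(manip.grip(.02,40),manip.get_width());manip.wait(.4)
print(manip.get_width(),wc(manip.get_ee_pos()).round(2),np.round(np.array(manip.get_ft_force())-f0,1))
c=wcam('w8.png');meas(c);pickle.dump(c,open('w8.pkl','wb'))
t=cam('top');pickle.dump(t,open('t8.pkl','wb'))
cam('side','s8.png');print(manip.get_t())
a=cv2.imread('pics/w7b.png');b=cv2.imread('pics/w8.png');cv2.imwrite('pics/w78.png',cv2.resize(np.hstack([a,b]),(800,300)))
E
```

```text
[ 5.64 91.7  41.1 ]
foot end y 55 181.77 0.01
post -1 top 713 (np.float64(179.2), np.float64(185.4)) near face 179.44
post 1 top 698 (np.float64(179.2), np.float64(185.5)) near face 179.49
base 172.4 192.6
0.07 False 0.07007065541218303 [ 2.72 91.58 40.7 ] [-1.1 -0.2 -0.4]
0.055 False 0.055069241469450456 [ 3.56 91.6  40.88] [-0.7 -0.9  0.6]
0.04 False 0.039626027845036764 [ 3.76 91.6  40.97] [ 0.8 -0.1  1.6]
foot end y 55 181.65 0.01
post -1 top 726 (np.float64(179.1), np.float64(185.7)) near face 179.48
post 1 top 722 (np.float64(179.2), np.float64(185.6)) near face 179.54
base 172.6 192.5
False 0.026133159475847722
0.02655288118743722 [ 4.21 91.59 41.21] [ 0.3 -0.2  2.1]
foot end y 55 181.62 0.02
post -1 top 731 (np.float64(179.1), np.float64(185.8)) near face 179.48
post 1 top 719 (np.float64(179.3), np.float64(185.7)) near face 179.51
base 172.4 192.5
16.575
```

View pics/w78.png

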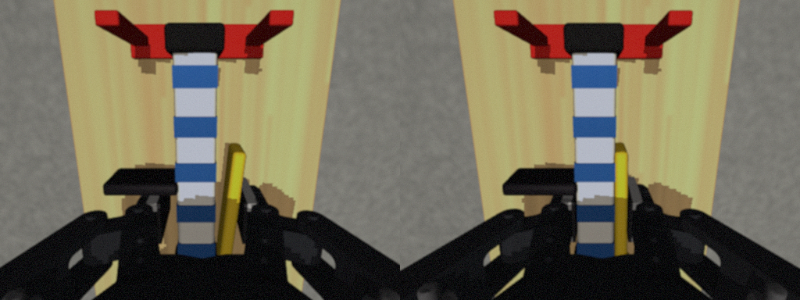

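View pics/w8.png

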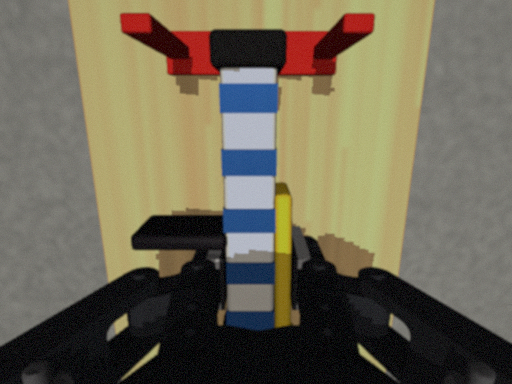

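View pics/s8.png

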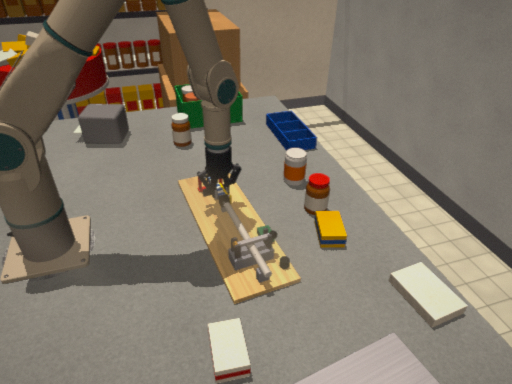

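```bash
python3 - <<'E'
from h import *
print(manip.get_width(),wc(manip.get_ee_pos()).round(2));c=wcam('w9.png');meas(c)
s=cam('side')
v,u=np.mgrid[0:384,0:512];W=wc(world(s,u.ravel(),v.ravel())).reshape(-1,3)
for x in (-25,-15,15,25,62):
    k=(abs(W[:,0]-x)<5)&(abs(W[:,1]+163)<9)&(W[:,2]>72)&(W[:,2]<180);print(x,k.sum(),np.percentile(W[k,2],[50,90]).round(1) if k.any() else None)
manip.job_done();print(manip.get_t())
E
```

```text
0.02680550875263147 [ 4.24 91.57 41.23]
foot end y 54 181.61 0.01
post -1 top 724 (np.float64(179.2), np.float64(185.7)) near face 179.46
post 1 top 724 (np.float64(179.2), np.float64(185.8)) near face 179.48
base 172.4 192.4
-25 26 [83.3 84.9]
-15 22 [83.8 85. ]
15 19 [82.4 84.9]
25 23 [83.1 85.6]
62 26 [86.4 90.1]
the job is handed in; nothing more can be done
the job is handed in; nothing more can be done
```

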